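Start up the spot-welder control console with its key

ROBOT

A 6-joint arm with a two-finger parallel gripper is mounted at the origin on the work surface. World frame = base frame: x ahead of the robot, y to its left, z up, the work surface at z = 0. Lengths are in mm, angles in rad, forces in N, time in s.
With the tool pointing down it reaches from about 275 to 750 mm from the base axis. Payload 10.2 kg.
Tool frame: the origin (TCP) lies at the very end of the fingers, on their centre line; the grasp point (between the pads) lies 19 mm behind it; z points along the fingers, y is the line along which they close (so a half turn about z gives the same grasp; the last joint's range is limited). The gripper opens to 88 mm and grips with 3 to 60 N. Pads are 18 mm wide; open, the fingers measure 123 mm over their backs; the gripper's body (75 mm by 187 mm) begins 45 mm behind the grasp point.
Start: joints at [0.901, 0.313, 1.498, -0, 1.331, -0.223], TCP at [226.856, 473.463, 238.72] pointing down, gripper open.
Joint ranges: [-2.94, 2.94], [-0.97, 2.17], [0.19, 2.56], [-1.23, 4.37], [0.02, 3.11], [-2.88, 2.88]. Speed limits (rad/s): [2.39, 2.39, 3.01, 3.14, 3.14, 3.14].

INTERFACE

Orientations are given as a unit quaternion [w, x, y, z].
In Python, from bench import robot gives the robot as it stands. The module is installed in compiled form; this text tells all that it offers.
- The arm moves only by the tool jog_arm, never from a script. Its argument "plan" is a list of rows, each an object of numbers: "ax", "ay", "az": the turn, a rotation vector about the tool's x, y, z in rad; "dx", "dy", "dz": the shift along the tool's x, y, z in m; "fingers": the opening in per cent of the stroke, from 0 (shut) to 100 (fully open). In form: [{"ax": .., "ay": .., "az": .., "dx": .., "dy": .., "dz": .., "fingers": ..}, ...]. A call has 1 to 8 rows; each row shifts and turns the commanded pose from where the row before left it, along the tool's axes as they then stand; what a row does not reach is not made up. A row lasts 1/12 s, in which the tool goes at most 41.7 mm and 7.16 degrees, less where a joint would pass 70% of its speed; a pose out of reach is approached as far as the arm can. A call is refused whole if a number of a shift passes 0.0417 or a number of a turn 0.125, either way. A call with a gripper value outside its range is refused whole. The fingers move at their own pace and stop on an object; "grip_force" is the grip in N (left out, the last holds). Time passes only in rows, so rows that do not move let the fingers close. It gives the time, the measured TCP pose, the force, the opening and the grip force at its end, in the units of the state.
- robot.state(): the state, without advancing time (a new reading comes with each control period).
- robot.read_camera(name): name is "scene" or "top" or "wrist"; returns a dict with "frame" (384x512x3 uint8, blue, green, red), "range_z" (384x512 float32, mm along the optical axis (not along the pixel's ray), 0 where there is no reading), "intrinsics" (3x3 intrinsics, pixels), "extrinsics" (4x4, takes a point from camera to world coordinates). Camera axes: x right, y down, z forward; pixel columns grow to the right and rows downward; lengths in mm; the calibration is good to about 2 mm. The wrist camera is an equidistant fisheye: a pixel r from the principal point sees the ray r / f radians off the axis. A picture is of the moment at which its call begins.
- robot.close_job(): hands the job in; it is judged then, once.
Trained networks look in a picture, given as the dict that the camera call returned (one of the last four; its "shot" number tells which), for a name from the list of things; names that differ only in an ending like _2 or _b are one class to them, and where a whole thing is asked for, a point or a joint stands for the part that bears it (a point fixed in the world has none). Each returns a list of dicts, best first, with "p" (0 to 1); they miss things now and then, are a little off and sometimes report something else, mostly with a low value. They report only what shows in the picture. A call takes as long as a camera call. They do not tell look-alikes from the thing itself.
- robot.silhouettes(picture, label): "region" (384x512 bool, what is visible of it) and "extent" ([left, top, right, bottom] in pixels, round what is visible of it).
The state is a dict: "time_s": time; "joint_pos": joint angles; "qvel": joint speeds; "joint_efforts": joint torques, N m; "eef_pos": TCP position; "tcp_rot": TCP orientation; "wrist_force": force on the tool from outside, world axes, zero at the start; "torque": the same for the moment, N m; "opening": finger opening in mm; "gripper_force": force on a finger pad.
Only numpy, scipy, OpenCV 4.12 (cv2) and the standard library are available. Lean on these libraries where they do the work, as an engineer would, in place of code of your own. Each camera call takes 0.05 s, during which the arm holds its last target. There are 200 camera calls.

TASK

Get the welder's control console ready for work: first raise its folded-down screen by the steel bar until it stands open at about 60 degrees (it stays where you leave it). Then take the red key from the wooden rack, push it fully home in the key switch, turn it clockwise to the stop at the green dot, and leave the key in. Do not disturb the blue key or the other things on the bench.

Things in the scene. Friction and masses are not known exactly. Their poses are not given: they have to be found in the camera images.
- console: Yellow console, fixed, 60 mm high; box spans x -90 to +110, y -190 to +190 mm about the origin, which is at bench level. x points from its front (operator side) to its back, y left, z up. Screen on the left half, key switch on the right: black round collar 68 mm across, 31 mm high on the deck, centred at x -10, y -120; red dot straight behind it = off, green dot behind and right = on.
- screen (a joint): Stiff hinge of the fold-down screen, rad: 0 lying closed on the deck, grows as the front edge is raised; 1.05 is 60 degrees. Range 0 to 1.9; stays where it is left. Lifting at the bar takes about 6 N.
- screen_hinge (a point): Point on the hinge line of the screen, midway along the screen's width; fixed to the console, 74 mm above the bench, at the rear of the deck. Axes as the console's; the hinge turns about its y axis.
- screen_bar (a point): Centre of the round steel pull bar on the screen's front edge: 10 mm thick, along y, 93 mm clear between its brackets, 207 mm from the hinge line, 37 mm free between bar and panel (black, 160 x 170 x 14 mm). Closed, it is 76 mm above the bench and 22 mm in front of the console's front face. Axes turn with the screen; x points from bar to hinge.
- key_switch (a joint): Turn of the brass lock cylinder, rad: 0 = off (slot points to the red dot, along console x), grows clockwise seen from above, hard stop at 1.05 (60 degrees) = on (green dot). Friction 0.05 N m. Turns only with the key, which has some play in the slot: turn the key about 0.2 rad more than the slot must turn, until it stops.
- keyhole (a point): Centre of the mouth of the slot in the brass lock cylinder's flat upper face, 91 mm above the bench, level with the collar around it. Slot 19 x 9.5 mm, long side along the point's x axis, 30 mm deep. Axes turn with the cylinder; z up.
- key_rack: Plywood key block, fixed, 150 (x) x 60 (y) x 30 mm high, origin at the centre of its underside. Two slots at x -40 and +40 mm, one holding the red and one the blue key (either way round), keys upright with their long sides along x.
- red_key: Upright key with red grip, 60 g, origin at the blade's tip, z up. Blade 16 (x) x 7 (y) mm, z 0 to 26; round steel shoulder 26 mm across, z 26 to 30; flat grip 34 (x) x 12 (y) mm, z 30 to 64: take it across its 12 mm. Fits the slot either way round. In the rack the tip is 4 mm above the bench; fully home in the switch the shoulder rests on the lock's face, tip 26 mm below it.
- blue_key: The same key with a blue grip, for another machine; leave it in the rack.
- spray_can: Bystander: orange spray can, 60 mm across, 150 mm tall, standing; origin under its centre.
- hammer: Bystander: hammer lying on the bench, 260 mm long; origin under its middle, head at its +x end.
- magnet_square: Bystander: red and steel triangular welding magnet, about 90 x 90 x 18 mm, lying flat; origin on its underside.
Things that resemble listed ones, but are neither listed nor needed, are in the scene too. Of the things shaped like the red_key, the red one is meant.

How it is judged:
By the outcome, as a careful person would: the job done as asked, in the order asked, and still so for the second after the job is handed in, with the robot touching nothing.
It also fails if it takes over 67 s, if anything falls off the work surface, if the arm or the gripper's body presses on something with over 40 N, if the wrist force passes 120 N, or if a joint passes its speed limit or range.

## Working session

There is one attempt and no reset: what is moved stays moved. The work goes in short steps, Python scripts to look and compute and a tool call to move; the robot and the scene stay as the last step left them, time stands still between calls to the robot, and variables do not carry over. Pictures are saved under pics/ and viewed, at most 10 in all, crops included, and the job is handed in when it is done.

Besides the shell and the picture viewer there is one more tool, called as a command line: name --argument value ..., lists and objects as JSON in quotes. jog_arm: Moves the arm, as the interface text tells. Its arguments: {"type":"object","properties":{"plan":{"type":"array","items":{"type":"object","properties":{"ax":{"type":"number"},"ay":{"type":"number"},"az":{"type":"number"},"dx":{"type":"number"},"dy":{"type":"number"},"dz":{"type":"number"},"fingers":{"type":"number"}}}},"grip_force":{"type":"number"}},"required":["plan"]}

```bash
mkdir -p pics
cat > h.py <<'E'
import numpy as np, cv2
from bench import robot
def cloud(p):
    z=p["range_z"]; K=np.array(p["intrinsics"]); T=np.array(p["extrinsics"])
    v,u=np.mgrid[0:z.shape[0],0:z.shape[1]]
    P=np.stack([(u-K[0,2])/K[0,0]*z,(v-K[1,2])/K[1,1]*z,z,np.ones_like(z)],-1)@T.T
    P=P[...,:3]; P[z==0]=np.nan
    return P
E
python3 - <<'E'
from h import *
s=robot.state(); print(s)
for n in ("top","scene"):
    p=robot.read_camera(n); cv2.imwrite(f"pics/{n}1.png",p["frame"]); np.savez(f"{n}1.npz",f=p["frame"],z=p["range_z"],K=p["intrinsics"],T=p["extrinsics"])
    P=cloud(p)
    for l in ("console","screen_bar","key_rack","red_key","blue_key","key_switch","spray_can"):
        for d in robot.silhouettes(p,l)[:3]:
            print(n,l,round(d["p"],2),d["extent"],np.nanmedian(P[d["region"]],0).round(0))
E
```

```text
{'time_s': 0.0, 'joint_pos': array([ 9.00596409e-01,  3.13446391e-01,  1.49841525e+00,  1.97770191e-05,
        1.33099502e+00, -2.23404020e-01]), 'qvel': array([ 0.00058376,  0.00038849,  0.00115473, -0.00215951, -0.00156152,
       -0.0006335 ]), 'joint_efforts': array([-7.17011994e-05, -4.02208829e+01, -2.52279049e+01,  6.93663745e-02,
        3.51727498e-02, -1.16698111e-04]), 'eef_pos': array([226.69832045, 473.26915681, 238.17113351]), 'tcp_rot': array([-2.81738917e-04,  2.21546659e-01,  9.75149567e-01, -5.65810653e-04]), 'wrist_force': array([-0.48349089, -0.02795844, -0.23986475]), 'torque': array([-0.00240948, -0.00757894,  0.0061885 ]), 'gripper_force': 0.0, 'opening': 87.88255245675987}
top console 0.71 [151.9, 162.7, 256.4, 221.6] [583. 163.  65.]
top screen_bar 0.66 [148.1, 162.2, 254.6, 220.7] [581. 164.  65.]
top screen_bar 0.64 [145.7, 168.9, 201.0, 225.1] [581. 257.  92.]
top key_rack 0.86 [307.2, 191.5, 333.3, 232.2] [ 525. -279.   30.]
top key_rack 0.17 [318.5, 217.3, 322.4, 228.4] [ 487. -269.   62.]
top red_key 0.64 [344.7, 201.2, 353.5, 209.4] [ 543. -372.   60.
[... 316 characters left out ...]
 723. -252.  142.]
scene console 0.7 [203.7, 148.1, 210.4, 160.2] [ 491. -269.   59.]
scene console 0.69 [233.4, 184.9, 388.8, 301.0] [621. 188.  63.]
scene screen_bar 0.7 [303.9, 199.9, 386.7, 281.5] [592. 261.  90.]
scene screen_bar 0.56 [182.9, 161.3, 191.9, 174.9] [ 569. -287.   53.]
scene key_rack 0.93 [175.4, 155.3, 221.8, 189.1] [ 534. -266.   29.]
scene key_rack 0.17 [124.4, 110.6, 190.8, 154.2] [ 485. -499.   22.]
scene red_key 0.64 [180.6, 160.3, 192.4, 173.0] [ 568. -286.   53.]
scene red_key 0.63 [167.4, 149.3, 175.7, 163.1] [ 547. -372.   46.]
scene key_switch 0.69 [267.3, 198.2, 282.1, 215.7] [581.  39.  90.]
scene spray_can 0.62 [144.7, 179.3, 173.2, 225.9] [ 749. -240.  110.]
```

Run:
```python
import cv2
t=cv2.imread("pics/top1.png"); a=cv2.resize(t[110:270,120:380],(790,486),interpolation=cv2.INTER_CUBIC); cv2.imwrite("pics/a.png",a)
s=cv2.imread("pics/scene1.png"); cv2.imwrite("pics/b.png",cv2.resize(s[90:320,90:430],(800,541),interpolation=cv2.INTER_CUBIC))
```

```text
(no output)
```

View pics/a.png

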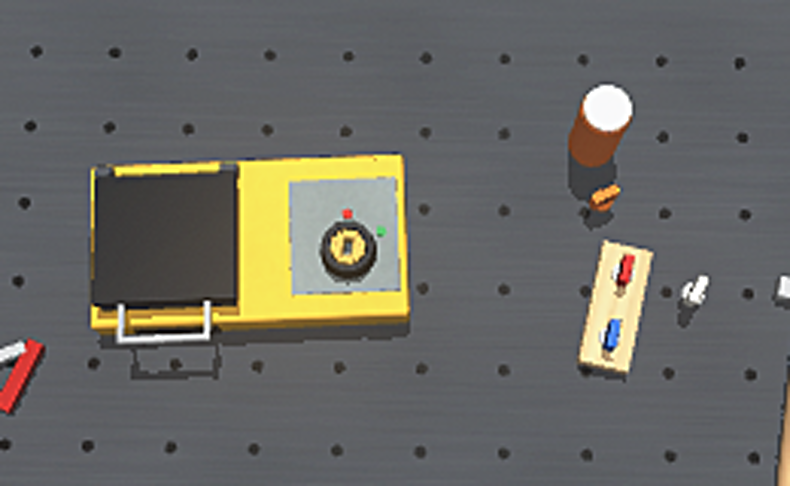

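View pics/b.png

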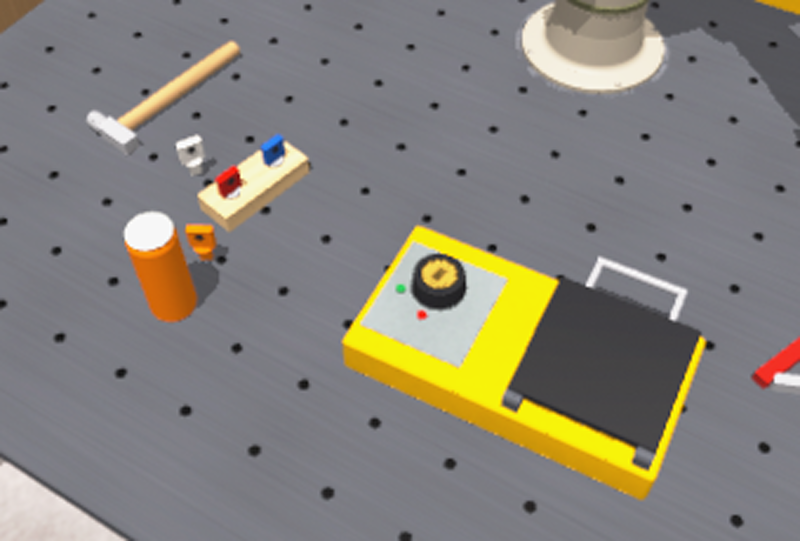

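The top view shows the console at left with its screen closed and the bar toward the robot, around px (165,335). The brass lock is at (348,247), with the red dot behind it and the green dot behind and to the right. The rack's red key is at (625,268) and the blue one at (612,335). The white and orange keys standing loose are look-alikes.

```bash
cat > fit.py <<'E'
from h import *
out={}
for n in ("top","scene"):
    d=np.load(f"{n}1.npz"); p=dict(frame=d["f"],range_z=d["z"],intrinsics=d["K"],extrinsics=d["T"])
    P=cloud(p); hsv=cv2.cvtColor(p["frame"],cv2.COLOR_BGR2HSV)
    H,S,V=[hsv[...,i].astype(int) for i in range(3)]
    x,y,z=P[...,0],P[...,1],P[...,2]
    con=(x>440)&(x<760)&(y>-120)&(y<420)&(z>52)
    top=con&(z<68)&(S>150)&(H>20)&(H<35)
    pan=con&(z>60)
    Q=P[con&(x>0)][:,:2]; m=(z[con]<100)
    r=cv2.minAreaRect(P[top][:,:2].astype(np.float32)); print(n,"yellow rect",r,np.nanmedian(z[top]))
    blk=con&(V<70)&(z>70)&(y>120); r=cv2.minAreaRect(P[blk][:,:2].astype(np.float32)); print(" panel",r,np.nanmedian(z[blk]))
    br=con&(z>84)&(S>90)&(y<100); 
    if br.sum(): print(" brass",P[br].mean(0),br.sum())
    col=con&(z>83)&(z<99)&(y<110); c=cv2.minEnclosingCircle(P[col][:,:2].astype(np.float32)); print(" collar",c, P[col].mean(0))
    bar=(x>430)&(x<540)&(y>150)&(y<350)&(z>66)&(z<90)&(S<60)&(V>120); 
    if bar.sum()>3:
        print(" bar",P[bar].mean(0),bar.sum(), cv2.minAreaRect(P[bar][:,:2].astype(np.float32)))
    rk=(x>440)&(x<630)&(y<-200)&(y>-350)&(z>24)&(z<36)
    print(" rack",cv2.minAreaRect(P[rk][:,:2].astype(np.float32)))
    for nm,hm in (("red",((H<8)|(H>172))),("blue",(H>100)&(H<130))):
        k=(x>440)&(x<630)&(y<-200)&(y>-350)&(z>38)&hm&(S>120)
        if k.sum()>2: print(" ",nm,P[k].mean(0),P[k].max(0),P[k].min(0),k.sum())
    for nm,hm in (("reddot",((H<8)|(H>172))),("green",(H>45)&(H<85))):
        k=(x>540)&(x<700)&(y>-60)&(y<110)&(z>50)&(z<75)&hm&(S>120)
        if k.sum(): print(" ",nm,P[k].mean(0),k.sum())
E
python3 fit.py
```

```text
top yellow rect ((595.77294921875, 163.146240234375), (196.9888153076172, 376.4233093261719), 3.3301258087158203) 60.43891032811814
 panel ((590.4916381835938, 257.6009826660156), (163.42893981933594, 169.72183227539062), 2.8103137016296387) 90.90537671953962
 brass [579.47221423  42.31936637  90.37948864] 95
 collar ((580.4384765625, 41.51981735229492), 31.808048248291016) [580.41693655  41.10787156  90.53753259]
 rack ((527.9640502929688, -280.5185241699219), (60.616336822509766, 151.2433624267578), 77.6786880493164)
  red [ 564.92543445 -287.94716081   65.22949961] [ 581.58206363 -280.58406681   76.70369619] [ 550.71747776 -297.54500655   41.45318085] 38
  blue [ 486.67927746 -271.29456493   64.56973043] [ 503.78639797 -263.77803694   76.35859357] [ 471.82612751 -278.57501311   38.0012888 ] 35
  reddot [627.5220454   43.73818036  64.46352434] 9
  green [606.90943707   3.16386327  64.27957891] 7
scene yellow rect ((595.0399780273438, 161.65667724609375), (202.0237579345703, 379.0638427734375), 3.265472173690796) 59.64984134157919
 panel ((589.9705810546875, 257.25177001953125), (161.98800659179688, 165.57080078125), 3.699647903442383) 92.6318173855384
 brass [579.44961539  41.08239606  90.10699311] 154
 collar ((582.6585083007812, 40.621543884277344), 31.973697662353516) [584.24418236  41.93882804  89.94082682]
 rack ((527.1522827148438, -281.9380798339844), (64.52023315429688, 152.17030334472656), 76.70665740966797)
  red [ 568.40115062 -287.60140239   58.29373344] [ 583.39018781 -281.59823534   70.97461243] [ 547.83142013 -298.89582348   38.40856435] 85
  blue [ 490.49267779 -270.30262481   58.93778529] [ 505.30987065 -262.20128327   71.06471611] [ 470.59044829 -278.32494364   39.31471407] 73
  reddot [627.1976812   42.69312607  64.10658376] 12
  green [605.10744629   2.14555057  63.59508922] 9
```

```bash
cat > go.py <<'E'
import sys,json
from h import *
from scipy.spatial.transform import Rotation as R
def pose(s=None):
    s=s or robot.state(); q=s["tcp_rot"]; return np.array(s["eef_pos"]),R.from_quat([q[1],q[2],q[3],q[0]])
def down(yaw):  # tool y axis at angle yaw (rad), z down
    y=np.array([np.cos(yaw),np.sin(yaw),0]); z=np.array([0,0,-1.]); return R.from_matrix(np.stack([np.cross(y,z),y,z],1))
def rows(pos,rot,n,start=None,extra={}):
    p,r=start or pose(); rv=(r.inv()*rot).as_rotvec()/n; out=[]
    for i in range(n):
        d=r.inv().apply((np.array(pos)-p)/(n-i))/1000; d=d.round(4); a=rv.round(4)
        out.append({k:float(v) for k,v in zip(("ax","ay","az","dx","dy","dz"),[*a,*d]) if abs(v)>2e-4})
        p=p+r.apply(d)*1000; r=r*R.from_rotvec(a)
    print("max",np.abs(rv).max(),max(abs(v) for o in out for v in o.values())); print(json.dumps([o|extra for o in out])); return p,r
if __name__=="__main__":
    x,y,z,yaw,n=map(float,sys.argv[1:6]); rows([x,y,z],down(np.deg2rad(yaw)),int(n))
E
python3 go.py 468 250 170 3.3 9
```

```text
max 0.11849354183734467 0.1185
[{"az": 0.1185, "dx": -0.0349, "dy": -0.0108, "dz": 0.0076}, {"az": 0.1185, "dx": -0.0359, "dy": -0.0066, "dz": 0.0076}, {"az": 0.1185, "dx": -0.0365, "dy": -0.0023, "dz": 0.0076}, {"az": 0.1185, "dx": -0.0365, "dy": 0.002, "dz": 0.0077}, {"az": 0.1185, "dx": -0.036, "dy": 0.0063, "dz": 0.0076}, {"az": 0.1185, "dx": -0.035, "dy": 0.0105, "dz": 0.0077}, {"az": 0.1185, "dx": -0.0335, "dy": 0.0146, "dz": 0.0076}, {"az": 0.1185, "dx": -0.0315, "dy": 0.0184, "dz": 0.0077}, {"az": 0.1185, "dx": -0.0291, "dy": 0.022, "dz": 0.0076}]
```

jog_arm --plan '[{"az": 0.1185, "dx": -0.035, "dy": -0.011, "dz": 0.0076}, {"az": 0.1185, "dx": -0.036, "dy": -0.0066, "dz": 0.0076}, {"az": 0.1185, "dx": -0.0365, "dy": -0.0023, "dz": 0.0076}, {"az": 0.1185, "dx": -0.0365, "dy": 0.002, "dz": 0.0076}, {"az": 0.1185, "dx": -0.036, "dy": 0.0063, "dz": 0.0076}, {"az": 0.1185, "dx": -0.035, "dy": 0.0105, "dz": 0.0076}, {"az": 0.1185, "dx": -0.0335, "dy": 0.0146, "dz": 0.0076}, {"az": 0.1185, "dx": -0.0315, "dy": 0.0184, "dz": 0.0076, "fingers": 34}]'

```text
invalid input at $.plan[0]: expected keys ax, ay, az, dx, dy, dz, fingers
```

```bash
python3 go.py 468 250 150 3.3 3
```

```text
max 0.355480625512034 0.3555
[{"az": 0.3555, "dx": -0.1047, "dy": -0.0324, "dz": 0.0296}, {"az": 0.3555, "dx": -0.1094, "dy": 0.006, "dz": 0.0296}, {"az": 0.3555, "dx": -0.1005, "dy": 0.0437, "dz": 0.0295}]
```

jog_arm --plan '[{"ax": 0, "ay": 0, "az": 0.1185, "dx": -0.035, "dy": -0.011, "dz": 0.0076, "fingers": 34}, {"ax": 0, "ay": 0, "az": 0.1185, "dx": -0.036, "dy": -0.0066, "dz": 0.0076, "fingers": 34}, {"ax": 0, "ay": 0, "az": 0.1185, "dx": -0.0365, "dy": -0.0023, "dz": 0.0076, "fingers": 34}, {"ax": 0, "ay": 0, "az": 0.1185, "dx": -0.0365, "dy": 0.002, "dz": 0.0076, "fingers": 34}, {"ax": 0, "ay": 0, "az": 0.1185, "dx": -0.036, "dy": 0.0063, "dz": 0.0076, "fingers": 34}, {"ax": 0, "ay": 0, "az": 0.1185, "dx": -0.035, "dy": 0.0105, "dz": 0.0076, "fingers": 34}, {"ax": 0, "ay": 0, "az": 0.1185, "dx": -0.0335, "dy": 0.0146, "dz": 0.0076, "fingers": 34}, {"ax": 0, "ay": 0, "az": 0.1185, "dx": -0.0315, "dy": 0.0184, "dz": 0.0076, "fingers": 34}]' --grip_force 25

```text
time_s: 1.47
eef_pos: [442.5, 273.1, 177.7]
tcp_rot: [0.0, 0.645, 0.765, 0.0]
wrist_force: [0.9, 0.6, -0.3]
opening: 37.3
gripper_force: 0.0
```

```bash
sed -i 's/ if abs(v)>2e-4}/}/; s/\[\*a,\*d\])/[*a,*d])/' go.py; python3 go.py 468 250 150 3.3 3
```

```text
max 0.03748114141333426 0.0375
[{"ax": 0.0001, "ay": -0.0, "az": 0.0375, "dx": -0.009, "dy": 0.0071, "dz": 0.0092}, {"ax": 0.0001, "ay": -0.0, "az": 0.0375, "dx": -0.0088, "dy": 0.0074, "dz": 0.0093}, {"ax": 0.0001, "ay": -0.0, "az": 0.0375, "dx": -0.0084, "dy": 0.0077, "dz": 0.0092}]
```

jog_arm --plan '[{"ax": 0, "ay": 0, "az": 0.0375, "dx": -0.009, "dy": 0.007, "dz": 0.009, "fingers": 34}, {"ax": 0, "ay": 0, "az": 0.0375, "dx": -0.0088, "dy": 0.0074, "dz": 0.009, "fingers": 34}, {"ax": 0, "ay": 0, "az": 0, "dx": 0, "dy": 0, "dz": 0, "fingers": 34}, {"ax": 0, "ay": 0, "az": 0, "dx": 0, "dy": 0, "dz": 0, "fingers": 34}]'

```text
time_s: 1.8
eef_pos: [457.7, 259.7, 159.6]
tcp_rot: [-0.0, 0.67, 0.742, -0.0]
wrist_force: [-0.0, 0.1, 0.6]
opening: 30.2
gripper_force: 0.0
```

```bash
cat >> h.py <<'E'
def fishcloud(p):
    z=p["range_z"]; K=np.array(p["intrinsics"]); T=np.array(p["extrinsics"])
    v,u=np.mgrid[0:z.shape[0],0:z.shape[1]]; a=(u-K[0,2])/K[0,0]; b=(v-K[1,2])/K[1,1]
    th=np.hypot(a,b); k=np.where(th>1e-6,np.tan(np.minimum(th,1.5))/np.maximum(th,1e-6),1)
    P=np.stack([a*k*z,b*k*z,z,np.ones_like(z)],-1)@T.T
    P=P[...,:3]; P[z==0]=np.nan
    return P
E
python3 - <<'E'
from h import *
p=robot.read_camera("wrist"); cv2.imwrite("pics/w1.png",p["frame"]); P=fishcloud(p)
print(robot.state()["eef_pos"])
x,y,z=P[...,0],P[...,1],P[...,2]
m=(z>68)&(z<90)&(x>440)&(x<490)&(y>170)&(y<330); print(m.sum())
hsv=cv2.cvtColor(p["frame"],cv2.COLOR_BGR2HSV)
m&=(hsv[...,1]<60)
for yy in range(180,330,10):
    k=m&(abs(y-yy)<5)
    if k.sum()>2: print(yy,k.sum(),P[k].mean(0).round(1),x[k].min().round(1),x[k].max().round(1),z[k].max().round(1))
E
```

```text
[457.63928964 260.10074787 160.10998136]
41
200 18 [482.6 202.6  88.9] 476.5 487.6 90.0
300 13 [471.1 302.2  89.1] 461.6 482.2 89.8
```

View pics/w1.png

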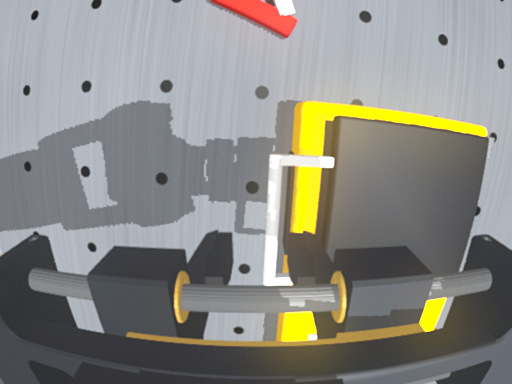

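The wrist view shows the bar vertical in the image at (275,155–280), between brackets, with the panel to its right. The bar is higher than 76 mm, so the screen is already partly open. I'll measure that.

Run:
```python
from h import *
o=np.array([585.4,161.8]); c,s=np.cos(.0576),np.sin(.0576)
def loc(P): return np.stack([(P[...,0]-o[0])*c+(P[...,1]-o[1])*s,-(P[...,0]-o[0])*s+(P[...,1]-o[1])*c,P[...,2]],-1)
p=robot.read_camera("wrist"); L={"wrist":(loc(fishcloud(p)),p["frame"])}
for n in ("top","scene"):
    d=np.load(f"{n}1.npz"); q=dict(range_z=d["z"],intrinsics=d["K"],extrinsics=d["T"]); L[n]=(loc(cloud(q)),d["f"])
for n,(P,f) in L.items():
    x,y,z=P[...,0],P[...,1],P[...,2]
    m=(x>-60)&(x<80)&(y>25)&(y<165)&(z>68)&(f.max(-1)<130)
    A=np.c_[x[m],np.ones(m.sum())]; k=np.linalg.lstsq(A,z[m],rcond=None)[0]
    print(n,m.sum(),"panel z=%.4f x + %.2f"%tuple(k),"at hinge x95:",k@[95,1])
    b=(x<-95)&(x>-135)&(y>20)&(y<170)&(z>66)&(z<140)
    if b.sum():
        print("  bar",b.sum(),P[b].mean(0).round(1),P[b].min(0).round(1),P[b].max(0).round(1))
        g=b&(y>60)&(y<130); print("  mid",g.sum(),np.median(P[g],0).round(1) if g.any() else "", x[g].min(),x[g].max(),np.percentile(z[g],[10,50,90]))
        rr,cc=np.where(b); print("  px",cc.min(),cc.max(),rr.min(),rr.max())
```

```text
wrist 18448 panel z=-1.1851 x + 128.86 at hinge x95: 16.27984652981702
  bar 2072 [-110.3   98.3   96.3] [-117.2   39.7   87.2] [-95.  147.3  99.6]
  mid 1115 [-112.4   97.9   96.9] -117.17416284167311 -106.9657742968678 [95.01671512 96.89970099 98.05593716]
  px 262 299 154 284
top 1474 panel z=-0.0873 x + 92.37 at hinge x95: 84.0737110340479
  bar 96 [-110.5   94.9   98.9] [-117.    42.7   91. ] [-95.8 146.6 107. ]
  mid 60 [-112.1   95.7   98.6] -117.02000615309804 -107.22157253289141 [ 94.93190975  98.56948327 102.59732379]
  px 159 188 216 222
scene 2631 panel z=-0.0887 x + 91.32 at hinge x95: 82.89276098059005
  bar 160 [-109.    95.4   97.8] [-116.8   41.1   89.8] [-95.4 147.1 103.9]
  mid 95 [-109.8   95.6   97.9] -116.81524233907108 -104.90279406914888 [ 94.12808872  97.90852065 100.58014254]
  px 342 381 200 219
```

```bash
python3 go.py 468.6 250.2 120 3.3 2;python3 - <<'E'
from go import *
rows([468.6,250.2,75],down(.0576),5,([468.6,250.2,120],down(.0576)))
E
```

```text
max 0.023045987147403288 0.023
[{"ax": 0.0002, "ay": -0.0002, "az": 0.023, "dx": -0.0056, "dy": 0.0049, "dz": 0.0202}, {"ax": 0.0002, "ay": -0.0002, "az": 0.023, "dx": -0.0054, "dy": 0.005, "dz": 0.0202}]
max 0.0 0.009
[{"ax": 0.0, "ay": 0.0, "az": 0.0, "dx": 0.0, "dy": 0.0, "dz": 0.009}, {"ax": 0.0, "ay": 0.0, "az": 0.0, "dx": 0.0, "dy": 0.0, "dz": 0.009}, {"ax": 0.0, "ay": 0.0, "az": 0.0, "dx": 0.0, "dy": 0.0, "dz": 0.009}, {"ax": 0.0, "ay": 0.0, "az": 0.0, "dx": 0.0, "dy": 0.0, "dz": 0.009}, {"ax": 0.0, "ay": 0.0, "az": 0.0, "dx": 0.0, "dy": 0.0, "dz": 0.009}]
```

jog_arm --plan '[{"ax": 0, "ay": 0, "az": 0.023, "dx": -0.0056, "dy": 0.0049, "dz": 0.02, "fingers": 34}, {"ax": 0, "ay": 0, "az": 0.023, "dx": -0.0054, "dy": 0.005, "dz": 0.02, "fingers": 34}, {"ax": 0, "ay": 0, "az": 0, "dx": 0, "dy": 0, "dz": 0, "fingers": 34}, {"ax": 0, "ay": 0, "az": 0, "dx": 0, "dy": 0, "dz": 0.015, "fingers": 34}, {"ax": 0, "ay": 0, "az": 0, "dx": 0, "dy": 0, "dz": 0.015, "fingers": 34}, {"ax": 0, "ay": 0, "az": 0, "dx": 0, "dy": 0, "dz": 0.015, "fingers": 34}, {"ax": 0, "ay": 0, "az": 0, "dx": 0, "dy": 0, "dz": 0, "fingers": 34}, {"ax": 0, "ay": 0, "az": 0, "dx": 0, "dy": 0, "dz": 0, "fingers": 34}]' --grip_force 30

```text
time_s: 2.57
eef_pos: [468.9, 249.9, 75.8]
tcp_rot: [-0.0, 0.687, 0.727, 0.0]
wrist_force: [-0.7, 0.1, 0.6]
opening: 29.7
gripper_force: 0.0
```

jog_arm --plan '[{"ax": 0, "ay": 0, "az": 0, "dx": 0, "dy": 0, "dz": 0, "fingers": 0}, {"ax": 0, "ay": 0, "az": 0, "dx": 0, "dy": 0, "dz": 0, "fingers": 0}, {"ax": 0, "ay": 0, "az": 0, "dx": 0, "dy": 0, "dz": 0, "fingers": 0}, {"ax": 0, "ay": 0, "az": 0, "dx": 0, "dy": 0, "dz": 0, "fingers": 0}, {"ax": 0, "ay": 0, "az": 0, "dx": 0, "dy": 0, "dz": 0, "fingers": 0}]'

```text
time_s: 2.98
eef_pos: [468.1, 249.3, 75.2]
tcp_rot: [-0.001, 0.687, 0.726, -0.001]
wrist_force: [-6.0, 0.2, 2.3]
opening: 8.2
gripper_force: 29.5
```

Run:
```python
from h import *
s=robot.state(); print(s["eef_pos"],s["opening"],s["gripper_force"],s["wrist_force"])
f=np.linspace(.10,1.06,25); print((np.diff(-207*np.cos(f))).round(1)); print((np.diff(207*np.sin(f))).round(1))
```

```text
[468.10806738 249.33375141  75.22077625] 8.241520356821631 29.483904987573624 [-5.97730499  0.20651336  2.31203927]
[1.  1.3 1.6 2.  2.3 2.6 2.9 3.2 3.5 3.8 4.1 4.4 4.7 4.9 5.2 5.5 5.7 5.9
 6.2 6.4 6.6 6.8 7.  7.1]
[8.2 8.2 8.1 8.  8.  7.9 7.7 7.6 7.5 7.3 7.2 7.  6.8 6.6 6.4 6.2 6.  5.8
 5.5 5.3 5.  4.7 4.5 4.2]
```

jog_arm --plan '[{"ax": 0, "ay": 0, "az": 0, "dx": 0, "dy": 0.001, "dz": -0.0082, "fingers": 0}, {"ax": 0, "ay": 0, "az": 0, "dx": 0, "dy": 0.0013, "dz": -0.0082, "fingers": 0}, {"ax": 0, "ay": 0, "az": 0, "dx": 0, "dy": 0.0016, "dz": -0.0081, "fingers": 0}, {"ax": 0, "ay": 0, "az": 0, "dx": 0, "dy": 0.002, "dz": -0.008, "fingers": 0}, {"ax": 0, "ay": 0, "az": 0, "dx": 0, "dy": 0.0023, "dz": -0.008, "fingers": 0}, {"ax": 0, "ay": 0, "az": 0, "dx": 0, "dy": 0.0026, "dz": -0.0079, "fingers": 0}, {"ax": 0, "ay": 0, "az": 0, "dx": 0, "dy": 0.0029, "dz": -0.0077, "fingers": 0}, {"ax": 0, "ay": 0, "az": 0, "dx": 0, "dy": 0.0032, "dz": -0.0076, "fingers": 0}]'

```text
time_s: 3.65
eef_pos: [485.1, 250.2, 139.2]
tcp_rot: [-0.001, 0.687, 0.726, -0.001]
wrist_force: [-3.3, 2.0, -4.8]
opening: 8.0
gripper_force: 30.1
```

Forces are low and the bar is following.

jog_arm --plan '[{"ax": 0, "ay": 0, "az": 0, "dx": 0, "dy": 0.0035, "dz": -0.0075, "fingers": 0}, {"ax": 0, "ay": 0, "az": 0, "dx": 0, "dy": 0.0038, "dz": -0.0073, "fingers": 0}, {"ax": 0, "ay": 0, "az": 0, "dx": 0, "dy": 0.0041, "dz": -0.0072, "fingers": 0}, {"ax": 0, "ay": 0, "az": 0, "dx": 0, "dy": 0.0044, "dz": -0.007, "fingers": 0}, {"ax": 0, "ay": 0, "az": 0, "dx": 0, "dy": 0.0047, "dz": -0.0068, "fingers": 0}, {"ax": 0, "ay": 0, "az": 0, "dx": 0, "dy": 0.0049, "dz": -0.0066, "fingers": 0}, {"ax": 0, "ay": 0, "az": 0, "dx": 0, "dy": 0.0052, "dz": -0.0064, "fingers": 0}, {"ax": 0, "ay": 0, "az": 0, "dx": 0, "dy": 0.0055, "dz": -0.0062, "fingers": 0}]'

```text
time_s: 4.32
eef_pos: [522.6, 252.4, 194.2]
tcp_rot: [-0.0, 0.687, 0.726, 0.0]
wrist_force: [-0.9, 5.9, -6.9]
opening: 7.9
gripper_force: 30.2
```

jog_arm --plan '[{"ax": 0, "ay": 0, "az": 0, "dx": 0, "dy": 0.0057, "dz": -0.006, "fingers": 0}, {"ax": 0, "ay": 0, "az": 0, "dx": 0, "dy": 0.0059, "dz": -0.0058, "fingers": 0}, {"ax": 0, "ay": 0, "az": 0, "dx": 0, "dy": 0.0062, "dz": -0.0055, "fingers": 0}, {"ax": 0, "ay": 0, "az": 0, "dx": 0, "dy": 0.0064, "dz": -0.0053, "fingers": 0}, {"ax": 0, "ay": 0, "az": 0, "dx": 0, "dy": 0.0066, "dz": -0.005, "fingers": 0}, {"ax": 0, "ay": 0, "az": 0, "dx": 0, "dy": 0.0068, "dz": -0.0047, "fingers": 0}, {"ax": 0, "ay": 0, "az": 0, "dx": 0, "dy": 0.007, "dz": -0.0045, "fingers": 0}, {"ax": 0, "ay": 0, "az": 0, "dx": 0, "dy": 0.0071, "dz": -0.0042, "fingers": 0}]'

```text
time_s: 4.98
eef_pos: [574.2, 255.4, 233.2]
tcp_rot: [-0.001, 0.687, 0.726, -0.0]
wrist_force: [3.6, 8.0, -18.4]
opening: 7.5
gripper_force: 31.1
```

```bash
cat > scr.py <<'E'
from h import *
o=np.array([585.4,161.8]); c,s=np.cos(.0576),np.sin(.0576)
def loc(P): return np.stack([(P[...,0]-o[0])*c+(P[...,1]-o[1])*s,-(P[...,0]-o[0])*s+(P[...,1]-o[1])*c,P[...,2]],-1)
st=robot.state(); print(st["eef_pos"],st["opening"],st["wrist_force"],loc(st["eef_pos"]))
for n in ("scene","top"):
    p=robot.read_camera(n); P=loc(cloud(p)); f=p["frame"]; cv2.imwrite(f"pics/{n}_s.png",f)
    x,y,z=P[...,0],P[...,1],P[...,2]
    m=(x>10)&(x<110)&(y>25)&(y<165)&(z>95)&(z<200)&(f.max(-1)<110)
    if m.sum()<20: print(n,m.sum()); continue
    Q=P[m][:,[0,2]]; Q=Q-np.median(Q,0); Q=Q[np.abs(Q).max(1)<80]; Q=Q-Q.mean(0)
    v=np.linalg.svd(Q,full_matrices=False)[2][0]; print(n,m.sum(),"angle",np.degrees(np.arctan2(-v[1]*np.sign(v[0]),abs(v[0]))))
E
python3 scr.py
```

```text
[574.21872384 255.39239941 233.20074965] 7.549011875968111 [  3.63177411   8.00773509 -18.41612426] [ -5.77479115  94.08086921 233.20074965]
scene 2605 angle 60.61411892156071
top 132 angle 61.20621381376686
```

jog_arm --plan '[{"ax": 0, "ay": 0, "az": 0, "dx": 0, "dy": 0, "dz": 0.001, "fingers": 0}, {"ax": 0, "ay": 0, "az": 0, "dx": 0, "dy": 0, "dz": 0, "fingers": 40}, {"ax": 0, "ay": 0, "az": 0, "dx": 0, "dy": 0, "dz": 0, "fingers": 40}, {"ax": 0, "ay": 0, "az": 0, "dx": 0, "dy": 0, "dz": 0, "fingers": 40}, {"ax": 0, "ay": 0, "az": 0, "dx": 0, "dy": 0, "dz": -0.01, "fingers": 40}, {"ax": 0, "ay": 0, "az": 0, "dx": 0, "dy": 0, "dz": -0.02, "fingers": 40}, {"ax": 0, "ay": 0, "az": 0, "dx": 0, "dy": 0, "dz": -0.02, "fingers": 40}, {"ax": 0, "ay": 0, "az": 0, "dx": 0, "dy": 0, "dz": 0, "fingers": 40}]'

```text
time_s: 5.75
eef_pos: [574.8, 255.0, 289.0]
tcp_rot: [0.002, 0.687, 0.726, 0.003]
wrist_force: [-0.3, -0.7, 0.7]
opening: 35.3
gripper_force: 0.0
```

```bash
python3 scr.py
python3 - <<'E'
from go import *
s=rows([540,0,285],down(np.deg2rad(50)),8)
rows([566,-288,140],down(np.deg2rad(90-13)),9,s)
E
```

```text
[574.8487124  254.96288945 288.99102577] 35.30413343702681 [-0.28949397 -0.71868246  0.74897955] [ -5.17057347  93.61580428 288.99102577]
scene 2592 angle 60.96879858561508
top 154 angle 61.026149593036756
max 0.10223430858183187 0.1022
[{"ax": 0.0002, "ay": 0.0001, "az": -0.1022, "dx": -0.0316, "dy": -0.006, "dz": -0.0001}, {"ax": 0.0002, "ay": 0.0001, "az": -0.1022, "dx": -0.0308, "dy": -0.0092, "dz": -0.0001}, {"ax": 0.0002, "ay": 0.0001, "az": -0.1022, "dx": -0.0297, "dy": -0.0123, "dz": -0.0001}, {"ax": 0.0002, "ay": 0.0001, "az": -0.1022, "dx": -0.0283, "dy": -0.0152, "dz": -0.0001}, {"ax": 0.0002, "ay": 0.0001, "az": -0.1022, "dx": -0.0266, "dy": -0.018, "dz": -0.0001}, {"ax": 0.0002, "ay": 0.0001, "az": -0.1022, "dx": -0.0246, "dy": -0.0206, "dz": -0.0}, {"ax": 0.0002, "ay": 0.0001, "az": -0.1022, "dx": -0.0223, "dy": -0.0231, "dz": -0.0001}, {"ax": 0.0002, "ay": 0.0001, "az": -0.1022, "dx": -0.0199, "dy": -0.0252, "dz": -0.0}]
max 0.05239036044849931 0.0524
[{"ax": 0.0, "ay": 0.0, "az": -0.0524, "dx": -0.0228, "dy": -0.0227, "dz": 0.0161}, {"ax": 0.0, "ay": 0.0, "az": -0.0524, "dx": -0.0216, "dy": -0.0238, "dz": 0.0161}, {"ax": 0.0, "ay": 0.0, "az": -0.0524, "dx": -0.0203, "dy": -0.0249, "dz": 0.0161}, {"ax": 0.0, "ay": 0.0, "az": -0.0524, "dx": -0.019, "dy": -0.0259, "dz": 0.0161}, {"ax": 0.0, "ay": 0.0, "az": -0.0524, "dx": -0.0176, "dy": -0.0269, "dz": 0.0161}, {"ax": 0.0, "ay": 0.0, "az": -0.0524, "dx": -0.0161, "dy": -0.0278, "dz": 0.0161}, {"ax": 0.0, "ay": 0.0, "az": -0.0524, "dx": -0.0147, "dy": -0.0286, "dz": 0.0161}, {"ax": 0.0, "ay": 0.0, "az": -0.0524, "dx": -0.0131, "dy": -0.0293, "dz": 0.0161}, {"ax": 0.0, "ay": 0.0, "az": -0.0524, "dx": -0.0116, "dy": -0.03, "dz": 0.0161}]
```

jog_arm --plan '[{"ax": 0, "ay": 0, "az": -0.1022, "dx": -0.0316, "dy": -0.006, "dz": 0, "fingers": 40}, {"ax": 0, "ay": 0, "az": -0.1022, "dx": -0.0308, "dy": -0.0092, "dz": 0, "fingers": 40}, {"ax": 0, "ay": 0, "az": -0.1022, "dx": -0.0297, "dy": -0.0123, "dz": 0, "fingers": 40}, {"ax": 0, "ay": 0, "az": -0.1022, "dx": -0.0283, "dy": -0.0152, "dz": 0, "fingers": 40}, {"ax": 0, "ay": 0, "az": -0.1022, "dx": -0.0266, "dy": -0.018, "dz": 0, "fingers": 40}, {"ax": 0, "ay": 0, "az": -0.1022, "dx": -0.0246, "dy": -0.0206, "dz": 0, "fingers": 40}, {"ax": 0, "ay": 0, "az": -0.1022, "dx": -0.0223, "dy": -0.0231, "dz": 0, "fingers": 40}, {"ax": 0, "ay": 0, "az": -0.1022, "dx": -0.0199, "dy": -0.0252, "dz": 0, "fingers": 40}]'

```text
time_s: 6.52
eef_pos: [539.0, -1.3, 282.7]
tcp_rot: [-0.001, 0.34, 0.941, -0.0]
wrist_force: [-0.4, -0.5, -0.4]
opening: 35.3
gripper_force: 0.0
```

jog_arm --plan '[{"ax": 0, "ay": 0, "az": -0.0524, "dx": -0.0228, "dy": -0.0227, "dz": 0.016, "fingers": 40}, {"ax": 0, "ay": 0, "az": -0.0524, "dx": -0.0216, "dy": -0.0238, "dz": 0.016, "fingers": 40}, {"ax": 0, "ay": 0, "az": -0.0524, "dx": -0.0203, "dy": -0.0249, "dz": 0.016, "fingers": 40}, {"ax": 0, "ay": 0, "az": -0.0524, "dx": -0.019, "dy": -0.0259, "dz": 0.016, "fingers": 40}, {"ax": 0, "ay": 0, "az": -0.0524, "dx": -0.0176, "dy": -0.0269, "dz": 0.016, "fingers": 40}, {"ax": 0, "ay": 0, "az": -0.0524, "dx": -0.0161, "dy": -0.0278, "dz": 0.016, "fingers": 40}, {"ax": 0, "ay": 0, "az": -0.0524, "dx": -0.0147, "dy": -0.0286, "dz": 0.016, "fingers": 40}, {"ax": 0, "ay": 0, "az": 0, "dx": 0, "dy": 0, "dz": 0, "fingers": 40}]'

```text
time_s: 7.18
eef_pos: [558.3, -228.2, 166.9]
tcp_rot: [-0.003, 0.166, 0.986, 0.001]
wrist_force: [-0.4, -0.5, 0.5]
opening: 35.3
gripper_force: 0.0
```

```bash
cat > keyw.py <<'E'
from go import *
p=robot.read_camera("wrist"); cv2.imwrite("pics/w2.png",p["frame"]); P=fishcloud(p)
s=robot.state(); print(s["eef_pos"],s["joint_pos"].round(2))
hsv=cv2.cvtColor(p["frame"],cv2.COLOR_BGR2HSV); H,S=hsv[...,0],hsv[...,1]
x,y,z=P[...,0],P[...,1],P[...,2]
for nm,hm in (("red",(H<8)|(H>172)),("blue",(H>100)&(H<130))):
    k=(x>440)&(x<630)&(y<-220)&(y>-340)&hm&(S>110)&(z>40)&(z<80)
    if k.sum()<5: continue
    print(nm,k.sum(),np.percentile(z[k],[5,50,95,99]))
    t=k&(z>np.percentile(z[k],95)-5); print("  top",t.sum(),cv2.minAreaRect(P[t][:,:2].astype(np.float32)),P[t].mean(0))
rk=(x>440)&(x<630)&(y<-230)&(y>-340)&(z>24)&(z<36); print(rk.sum(),cv2.minAreaRect(P[rk][:,:2].astype(np.float32)))
E
python3 keyw.py
```

```text
[ 558.80355502 -225.83935413  168.58289189] [-0.58  0.54  1.34 -0.    1.26 -1.81]
red 365 [61.60708314 66.11944015 67.39761552 68.00335677]
  top 345 ((565.3999633789062, -290.3974304199219), (10.839922904968262, 32.127933502197266), 76.99853515625) [ 562.66571145 -289.79854126   66.12628051]
blue 446 [65.17672365 66.45344429 67.53135536 67.76107255]
  top 441 ((487.9888916015625, -274.10992431640625), (11.167366981506348, 31.780126571655273), 75.47498321533203) [ 487.4910217  -273.47107793   66.42710123]
6746 ((527.37841796875, -282.6436767578125), (61.008140563964844, 151.02517700195312), 77.74974822998047)
```

View pics/w2.png

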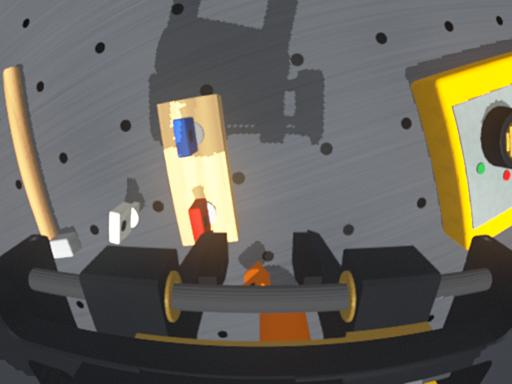

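The wrist view shows the rack with the blue key at (185,137) and the red key at (200,215), which the finger partly hides. I'll move above the red key.

```bash
python3 go.py 566 -290.5 110 77.4 4
```

```text
max 0.02866281478406306 0.0287
[{"ax": 0.0003, "ay": -0.0012, "az": -0.0287, "dx": -0.0071, "dy": -0.0147, "dz": 0.0146}, {"ax": 0.0003, "ay": -0.0012, "az": -0.0287, "dx": -0.0066, "dy": -0.0149, "dz": 0.0146}, {"ax": 0.0003, "ay": -0.0012, "az": -0.0287, "dx": -0.0062, "dy": -0.015, "dz": 0.0146}, {"ax": 0.0003, "ay": -0.0012, "az": -0.0287, "dx": -0.0057, "dy": -0.0153, "dz": 0.0147}]
```

jog_arm --plan '[{"ax": 0, "ay": 0, "az": -0.0287, "dx": -0.0071, "dy": -0.0147, "dz": 0.0146, "fingers": 40}, {"ax": 0, "ay": 0, "az": -0.0287, "dx": -0.0066, "dy": -0.0149, "dz": 0.0146, "fingers": 40}, {"ax": 0, "ay": 0, "az": -0.0287, "dx": -0.0062, "dy": -0.015, "dz": 0.0146, "fingers": 40}, {"ax": 0, "ay": 0, "az": -0.0287, "dx": -0.0057, "dy": -0.0153, "dz": 0.0146, "fingers": 40}, {"ax": 0, "ay": 0, "az": 0, "dx": 0, "dy": 0, "dz": 0, "fingers": 40}, {"ax": 0, "ay": 0, "az": 0, "dx": 0, "dy": 0, "dz": 0, "fingers": 40}]'

```text
time_s: 7.73
eef_pos: [567.4, -287.8, 112.9]
tcp_rot: [-0.001, 0.109, 0.994, 0.0]
wrist_force: [-0.4, -0.9, -0.1]
opening: 35.1
gripper_force: 0.0
```

```bash
python3 keyw.py; python3 go.py 566 -290.5 37 77.4 4
```

```text
[ 567.8285839  -287.54679965  113.8143542 ] [-0.65  0.67  1.29  0.    1.19 -2.01]
red 673 [65.31051046 66.39286183 67.46420706 67.9110318 ]
  top 673 ((565.5134887695312, -291.0504150390625), (10.996892929077148, 31.967573165893555), 77.74983215332031) [ 564.87913714 -290.98304477   66.38129867]
blue 840 [65.41559442 66.54194534 67.64896108 68.10880672]
  top 840 ((488.3076477050781, -274.1393737792969), (10.858006477355957, 31.878040313720703), 77.45716094970703) [ 488.21730312 -274.29232644   66.53759116]
12056 ((527.3463134765625, -283.04278564453125), (60.74456024169922, 151.19580078125), 77.54625701904297)
max 0.0007024624363941641 0.0192
[{"ax": 0.0, "ay": 0.0, "az": 0.0007, "dx": 0.0003, "dy": -0.0008, "dz": 0.0192}, {"ax": 0.0, "ay": 0.0, "az": 0.0007, "dx": 0.0003, "dy": -0.0008, "dz": 0.0192}, {"ax": 0.0, "ay": 0.0, "az": 0.0007, "dx": 0.0003, "dy": -0.0008, "dz": 0.0192}, {"ax": 0.0, "ay": 0.0, "az": 0.0007, "dx": 0.0003, "dy": -0.0009, "dz": 0.0192}]
```

```bash
python3 go.py 565.8 -291.3 38 77.5 4
```

```text
max 0.00026613012505806124 0.019
[{"ax": 0.0, "ay": 0.0, "az": 0.0003, "dx": 0.0003, "dy": -0.001, "dz": 0.019}, {"ax": 0.0, "ay": 0.0, "az": 0.0003, "dx": 0.0003, "dy": -0.001, "dz": 0.0189}, {"ax": 0.0, "ay": 0.0, "az": 0.0003, "dx": 0.0003, "dy": -0.0011, "dz": 0.019}, {"ax": 0.0, "ay": 0.0, "az": 0.0003, "dx": 0.0003, "dy": -0.001, "dz": 0.0189}]
```

jog_arm --plan '[{"ax": 0, "ay": 0, "az": 0, "dx": 0.0012, "dy": -0.004, "dz": 0, "fingers": 40}, {"ax": 0, "ay": 0, "az": 0, "dx": 0, "dy": 0, "dz": 0.02, "fingers": 40}, {"ax": 0, "ay": 0, "az": 0, "dx": 0, "dy": 0, "dz": 0.02, "fingers": 40}, {"ax": 0, "ay": 0, "az": 0, "dx": 0, "dy": 0, "dz": 0.02, "fingers": 40}, {"ax": 0, "ay": 0, "az": 0, "dx": 0, "dy": 0, "dz": 0.0155, "fingers": 40}, {"ax": 0, "ay": 0, "az": 0, "dx": 0, "dy": 0, "dz": 0, "fingers": 40}, {"ax": 0, "ay": 0, "az": 0, "dx": 0, "dy": 0, "dz": 0, "fingers": 40}, {"ax": 0, "ay": 0, "az": 0, "dx": 0, "dy": 0, "dz": 0, "fingers": 40}]' --grip_force 30

```text
time_s: 8.45
eef_pos: [566.3, -292.4, 39.5]
tcp_rot: [0.001, 0.108, 0.994, -0.001]
wrist_force: [-0.1, 0.3, 0.7]
opening: 35.3
gripper_force: 0.0
```

```bash
python3 -c "
from h import *
print(robot.state())"
```

```text
{'time_s': 8.45, 'joint_pos': array([-6.60153214e-01,  7.57325159e-01,  1.33798882e+00,  3.06053887e-06,
        1.04382362e+00, -2.01457863e+00]), 'qvel': array([-0.00274358, -0.00524728, -0.00400868,  0.00095105, -0.00201027,
        0.00025731]), 'joint_efforts': array([ 3.78043565e-02, -5.38511574e+01, -2.10724926e+01, -3.82882229e-02,
        7.10881082e-02,  5.12188461e-03]), 'eef_pos': array([ 566.31402026, -292.42316336,   39.54162379]), 'tcp_rot': array([ 1.04592600e-03,  1.07975224e-01,  9.94152827e-01, -6.42543436e-04]), 'wrist_force': array([-0.1055408 ,  0.27484872,  0.68603125]), 'torque': array([-0.00767516,  0.05655227,  0.0151584 ]), 'gripper_force': 0.0, 'opening': 35.34991138902817}
```

jog_arm --plan '[{"ax": 0, "ay": 0, "az": 0, "dx": 0, "dy": 0.001, "dz": 0.001, "fingers": 40}, {"ax": 0, "ay": 0, "az": 0, "dx": 0, "dy": 0, "dz": 0, "fingers": 0}, {"ax": 0, "ay": 0, "az": 0, "dx": 0, "dy": 0, "dz": 0, "fingers": 0}, {"ax": 0, "ay": 0, "az": 0, "dx": 0, "dy": 0, "dz": 0, "fingers": 0}, {"ax": 0, "ay": 0, "az": 0, "dx": 0, "dy": 0, "dz": 0, "fingers": 0}, {"ax": 0, "ay": 0, "az": 0, "dx": 0, "dy": 0, "dz": 0, "fingers": 0}]'

```text
time_s: 8.95
eef_pos: [565.9, -291.4, 37.0]
tcp_rot: [0.0, 0.108, 0.994, -0.0]
wrist_force: [0.4, 0.5, 2.1]
opening: 11.7
gripper_force: 30.0
```

jog_arm --plan '[{"ax": 0, "ay": 0, "az": 0, "dx": 0, "dy": 0, "dz": -0.003, "fingers": 0}, {"ax": 0, "ay": 0, "az": 0, "dx": 0, "dy": 0, "dz": -0.008, "fingers": 0}, {"ax": 0, "ay": 0, "az": 0, "dx": 0, "dy": 0, "dz": -0.01, "fingers": 0}, {"ax": 0, "ay": 0, "az": 0, "dx": 0, "dy": 0, "dz": -0.015, "fingers": 0}, {"ax": 0, "ay": 0, "az": 0, "dx": 0, "dy": 0, "dz": -0.02, "fingers": 0}, {"ax": 0, "ay": 0, "az": 0, "dx": 0, "dy": 0, "dz": -0.03, "fingers": 0}, {"ax": 0, "ay": 0, "az": 0, "dx": 0, "dy": 0, "dz": -0.03, "fingers": 0}, {"ax": 0, "ay": 0, "az": 0, "dx": 0, "dy": 0, "dz": -0.02, "fingers": 0}]'

```text
time_s: 9.62
eef_pos: [566.3, -291.7, 177.0]
tcp_rot: [0.002, 0.108, 0.994, -0.001]
wrist_force: [0.2, -0.3, 0.1]
opening: 11.6
gripper_force: 30.0
```

Run:
```python
from go import *
rows([582,41.3,180],down(np.deg2rad(93.3)),10)
```

```text
max 0.027414754435274052 0.0333
[{"ax": -0.0002, "ay": 0.0004, "az": -0.0274, "dx": 0.0056, "dy": 0.0329, "dz": -0.0004}, {"ax": -0.0002, "ay": 0.0004, "az": -0.0274, "dx": 0.0047, "dy": 0.033, "dz": -0.0004}, {"ax": -0.0002, "ay": 0.0004, "az": -0.0274, "dx": 0.0038, "dy": 0.0331, "dz": -0.0004}, {"ax": -0.0002, "ay": 0.0004, "az": -0.0274, "dx": 0.0029, "dy": 0.0332, "dz": -0.0003}, {"ax": -0.0002, "ay": 0.0004, "az": -0.0274, "dx": 0.002, "dy": 0.0333, "dz": -0.0004}, {"ax": -0.0002, "ay": 0.0004, "az": -0.0274, "dx": 0.0011, "dy": 0.0333, "dz": -0.0003}, {"ax": -0.0002, "ay": 0.0004, "az": -0.0274, "dx": 0.0002, "dy": 0.0333, "dz": -0.0003}, {"ax": -0.0002, "ay": 0.0004, "az": -0.0274, "dx": -0.0007, "dy": 0.0333, "dz": -0.0003}, {"ax": -0.0002, "ay": 0.0004, "az": -0.0274, "dx": -0.0017, "dy": 0.0333, "dz": -0.0004}, {"ax": -0.0002, "ay": 0.0004, "az": -0.0274, "dx": -0.0025, "dy": 0.0333, "dz": -0.0003}]
```

jog_arm --plan '[{"ax": 0, "ay": 0, "az": -0.0274, "dx": 0.0056, "dy": 0.033, "dz": 0, "fingers": 0}, {"ax": 0, "ay": 0, "az": -0.0274, "dx": 0.0047, "dy": 0.033, "dz": 0, "fingers": 0}, {"ax": 0, "ay": 0, "az": -0.0274, "dx": 0.0038, "dy": 0.033, "dz": 0, "fingers": 0}, {"ax": 0, "ay": 0, "az": -0.0274, "dx": 0.0029, "dy": 0.033, "dz": 0, "fingers": 0}, {"ax": 0, "ay": 0, "az": -0.0274, "dx": 0.002, "dy": 0.033, "dz": 0, "fingers": 0}, {"ax": 0, "ay": 0, "az": -0.0274, "dx": 0.0011, "dy": 0.033, "dz": 0, "fingers": 0}, {"ax": 0, "ay": 0, "az": -0.0274, "dx": 0.0002, "dy": 0.033, "dz": 0, "fingers": 0}, {"ax": 0, "ay": 0, "az": -0.0274, "dx": 0, "dy": 0.02, "dz": 0, "fingers": 0}]'

```text
time_s: 10.28
eef_pos: [577.2, -36.5, 174.0]
tcp_rot: [0.001, -0.003, 1.0, 0.0]
wrist_force: [0.3, 1.1, -0.1]
opening: 11.7
gripper_force: 30.0
```

```bash
cat > lock.py <<'E'
from go import *
p=robot.read_camera("wrist"); f=p["frame"]; cv2.imwrite("pics/w3.png",f); P=fishcloud(p)
s=robot.state(); print(s["eef_pos"])
hsv=cv2.cvtColor(f,cv2.COLOR_BGR2HSV); H,S,V=[hsv[...,i].astype(int) for i in range(3)]
x,y,z=P[...,0],P[...,1],P[...,2]
near=np.hypot(x-582,y-41)<45
a=near&(z>84)&(z<98); print("collar",a.sum(),np.nanmedian(z[a]),cv2.minEnclosingCircle(P[a][:,:2].astype(np.float32)),cv2.minAreaRect(P[a][:,:2].astype(np.float32)))
b=a&(S>90)&(V>90); print("brass",b.sum(),cv2.minEnclosingCircle(P[b][:,:2].astype(np.float32)),P[b].mean(0))
sl=(np.hypot(x-582,y-41)<14)&~b; print("slot",sl.sum(),cv2.minAreaRect(P[sl][:,:2].astype(np.float32)) if sl.sum() else"")
r,c=np.where(a); print(c.min(),c.max(),r.min(),r.max())
for nm,hm in (("reddot",((H<8)|(H>172))),("green",(H>45)&(H<85))):
    k=(x>560)&(x<700)&(y>-60)&(y<110)&(z>50)&(z<75)&hm&(S>120)
    if k.sum(): print(nm,P[k].mean(0),k.sum())
k=((H<8)|(H>172))&(S>110)&(z>110); print("key",k.sum(),P[k].mean(0),P[k].max(0),P[k].min(0)); r,c=np.where(k); print(c.min(),c.max(),r.min(),r.max())
E
python3 lock.py
```

```text
[577.15893518 -34.15810443 173.98420532]
collar 3518 89.20530998813457 ((581.56201171875, 39.3891487121582), 31.54864501953125) ((581.1892700195312, 39.604408264160156), (61.4325065612793, 61.94066619873047), 76.33720397949219)
brass 1554 ((585.9440307617188, 39.095272064208984), 26.356216430664062) [581.23569156  39.25560094  88.79212994]
slot 1128 ((580.4680786132812, 39.94048309326172), (24.3048095703125, 20.818462371826172), 45.67050552368164)
313 383 169 239
reddot [628.29601218  42.4669559   62.27866498] 84
green [606.27808431   1.28028925  62.54423352] 105
key 1776 [566.95921915 -37.15371999 199.2411349 ] [585.69899106 -29.39527999 269.75616588] [ 550.29067223 -114.44920599  171.42169527]
53 274 219 331
```

View pics/w3.png

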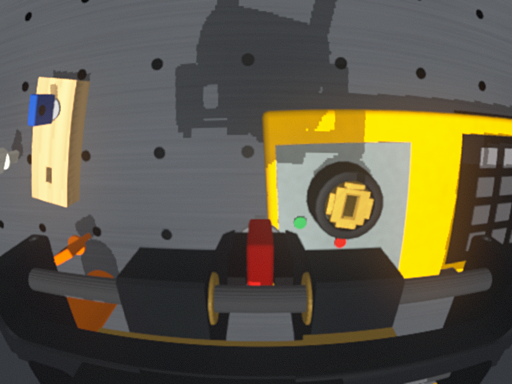

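```bash
cat > lock2.py <<'E'
from go import *
p=robot.read_camera("wrist"); f=p["frame"]; P=fishcloud(p)
s=robot.state(); print(s["eef_pos"],s["tcp_rot"])
hsv=cv2.cvtColor(f,cv2.COLOR_BGR2HSV); H,S,V=[hsv[...,i].astype(int) for i in range(3)]
K=np.array(p["intrinsics"]); T=np.array(p["extrinsics"])
x,y,z=P[...,0],P[...,1],P[...,2]
def onplane(uv,zp):
    a=(uv[:,0]-K[0,2])/K[0,0]; b=(uv[:,1]-K[1,2])/K[1,1]; th=np.hypot(a,b); k=np.sin(th)/th
    d=np.stack([a*k,b*k,np.cos(th)],1)@T[:3,:3].T; o=T[:3,3]; return o+d*((zp-o[2])/d[:,2])[:,None]
a=(np.hypot(x-582,y-41)<45)&(z>84)&(z<98)
r,c=np.where(a); uv=np.stack([c,r],1).astype(float)
# subpixel: project outer contour to plane z=91 and fit ellipse
m=cv2.morphologyEx(a.astype(np.uint8),cv2.MORPH_CLOSE,np.ones((9,9)));cn=max(cv2.findContours(m,0,cv2.CHAIN_APPROX_NONE)[0],key=cv2.contourArea)[:,0].astype(float)
q=onplane(cn,91)[:,:2]; print("collar ellipse",cv2.fitEllipse(q.astype(np.float32)), "z",np.nanmedian(z[a]))
br=(S>90)&(V>60)&a; ins=cv2.morphologyEx(br.astype(np.uint8),cv2.MORPH_CLOSE,np.ones((25,25)))
g=onplane(np.stack([c,r],1).astype(float),91)
cc=np.array(cv2.fitEllipse(q.astype(np.float32))[0])
uu,vv=np.meshgrid(np.arange(512),np.arange(384)); G=onplane(np.stack([uu.ravel()+1e-6,vv.ravel()],1).astype(float),91)[:,:2].reshape(384,512,2)
dist=np.hypot(*(G-cc).transpose(2,0,1))
V1=V.copy(); sl=(dist<15)&(V<110)
n,lab,st,ce=cv2.connectedComponentsWithStats(sl.astype(np.uint8))
for i in range(1,n):
    if st[i,4]>20: print("slot",st[i],cv2.minAreaRect(G[lab==i].astype(np.float32)))
r0=np.where(dist<40); y0,y1,x0,x1=r0[0].min(),r0[0].max(),r0[1].min(),r0[1].max()
cv2.imwrite("pics/lk.png",cv2.resize(f[y0:y1,x0:x1],None,fx=5,fy=5,interpolation=cv2.INTER_CUBIC)); print(x0,y0)
E
python3 lock2.py; python3 go.py 582 40.5 150 93.3 4
```

```text
[577.29592025 -36.5773241  173.9163394 ] [ 5.96245057e-04 -3.46744093e-03  9.99993809e-01  5.55186115e-05]
collar ellipse ((579.9371337890625, 38.28120422363281), (60.46687316894531, 61.8825569152832), 130.60284423828125) z 89.17128615387938
slot [341 196  13  20 164] ((580.3043212890625, 38.76297378540039), (7.434149742126465, 16.629539489746094), 81.80760955810547)
300 158
max 0.012665240562930684 0.0193
[{"ax": 0.0, "ay": 0.0003, "az": -0.0127, "dx": -0.0013, "dy": 0.0193, "dz": 0.006}, {"ax": 0.0, "ay": 0.0003, "az": -0.0127, "dx": -0.0015, "dy": 0.0192, "dz": 0.006}, {"ax": 0.0, "ay": 0.0003, "az": -0.0127, "dx": -0.0018, "dy": 0.0192, "dz": 0.006}, {"ax": 0.0, "ay": 0.0003, "az": -0.0127, "dx": -0.0021, "dy": 0.0192, "dz": 0.0059}]
```

View pics/lk.png

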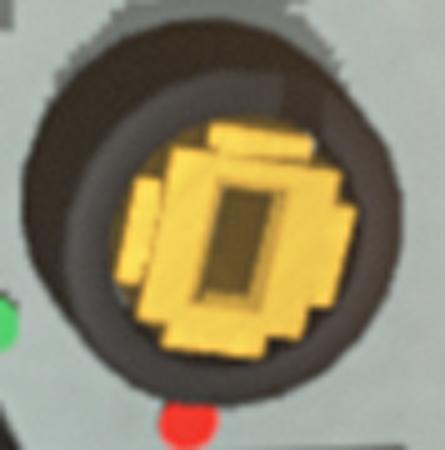

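The crop shows the slot mouth, with corners at about (222,187), (290,192), (262,305) and (193,300). It looks slightly turned from the red-dot direction, so I'll compute its yaw.

```bash
cat >> lock2.py <<'E'
import sys
def chk(pts,off):
    q=onplane(np.array(pts,float)/5-.4+np.array(off),91)[:,:2]; print(q.round(1).tolist(),q.mean(0).round(2))
    for i in range(4): d=q[(i+1)%4]-q[i]; print("  edge",np.linalg.norm(d).round(1),np.degrees(np.arctan2(d[1],d[0])).round(1))
if len(sys.argv)<2:
    chk([(222,187),(290,192),(262,305),(193,300)],(300,158)); chk([(172,150),(340,172),(300,340),(138,316)],(300,158))
E
python3 lock2.py
python3 - <<'E'
from h import *
for n in("top","scene"):
    d=np.load(f"{n}1.npz"); f=d["f"]; K=d["K"];T=d["T"]
    uu,vv=np.meshgrid(np.arange(512),np.arange(384)); D=np.stack([(uu-K[0,2])/K[0,0],(vv-K[1,2])/K[1,1],np.ones_like(uu)],-1)@T[:3,:3].T
    G=T[:3,3]+D*((91-T[2,3])/D[...,2])[...,None]
    m=np.hypot(G[...,0]-581.5,G[...,1]-41)<12; V=f.max(-1).astype(float); w=np.clip(150-V,0,None)*m
    q=G[...,:2]; c=(q*w[...,None]).sum((0,1))/w.sum(); e=(q-c); C=np.einsum('ij,ijk,ijl->kl',w,e,e)/w.sum(); ev,U=np.linalg.eigh(C); print(n,c,ev,np.degrees(np.arctan2(U[1,1],U[0,1])),(w>0).sum())
E
```

```text
[577.35915254 -38.48895478 173.7173954 ] [ 5.39802223e-04 -2.23845132e-03  9.99997315e-01 -2.59177808e-04]
collar ellipse ((579.9471435546875, 38.35875701904297), (60.51955795288086, 61.9490966796875), 142.891357421875) z 89.19696961444188
slot [344 196  13  20 161] ((580.2205200195312, 38.715423583984375), (7.433957576751709, 16.54485511779785), 81.7480239868164)
303 158
[[571.2, 32.8], [572.0, 44.9], [592.0, 42.1], [591.0, 29.7]] [581.57  37.36]
  edge 12.1 86.3
  edge 20.2 -8.0
  edge 12.5 -94.6
  edge 20.0 170.9
[[565.1, 23.8], [568.5, 53.5], [598.6, 49.8], [593.8, 20.3]] [581.48  36.86]
  edge 29.9 83.5
  edge 30.3 -6.9
  edge 29.9 -99.1
  edge 29.0 173.2
top [582.88751352  41.60010171] [ 8.27837993 20.61060683] 168.57053054945433 14
scene [583.58833372  39.89220778] [2.12807909 5.97909865] 179.76695046168686 9
```

```bash
python3 go.py 581.3 39.7 150 82.5 4
```

```text
max 0.03384414622143907 0.0338
[{"ax": -0.0001, "ay": 0.0003, "az": 0.0338, "dx": -0.0011, "dy": 0.0195, "dz": 0.0059}, {"ax": -0.0001, "ay": 0.0003, "az": 0.0338, "dx": -0.0004, "dy": 0.0196, "dz": 0.0059}, {"ax": -0.0001, "ay": 0.0003, "az": 0.0338, "dx": 0.0003, "dy": 0.0196, "dz": 0.0059}, {"ax": -0.0001, "ay": 0.0003, "az": 0.0338, "dx": 0.0009, "dy": 0.0195, "dz": 0.006}]
```

jog_arm --plan '[{"ax": 0, "ay": 0, "az": 0.034, "dx": -0.0011, "dy": 0.0195, "dz": 0.006, "fingers": 0}, {"ax": 0, "ay": 0, "az": 0.034, "dx": -0.0004, "dy": 0.0195, "dz": 0.006, "fingers": 0}, {"ax": 0, "ay": 0, "az": 0.034, "dx": 0.0003, "dy": 0.0195, "dz": 0.006, "fingers": 0}, {"ax": 0, "ay": 0, "az": 0.034, "dx": 0.0009, "dy": 0.0195, "dz": 0.006, "fingers": 0}, {"ax": 0, "ay": 0, "az": 0, "dx": 0, "dy": 0, "dz": 0, "fingers": 0}, {"ax": 0, "ay": 0, "az": 0, "dx": 0, "dy": 0, "dz": 0, "fingers": 0}, {"ax": 0, "ay": 0, "az": 0, "dx": 0, "dy": 0, "dz": 0, "fingers": 0}, {"ax": 0, "ay": 0, "az": 0, "dx": 0, "dy": 0, "dz": 0, "fingers": 0}]'

```text
time_s: 11.1
eef_pos: [581.6, 37.1, 149.2]
tcp_rot: [0.0, 0.067, 0.998, -0.0]
wrist_force: [-0.2, 0.2, 0.2]
opening: 11.9
gripper_force: 30.0
```

```bash
python3 lock2.py x; python3 go.py 581.3 39.7 150 82.5 1|tail -1
python3 - <<'E'
from h import *
p=robot.read_camera("wrist"); f=p["frame"]; cv2.imwrite("pics/w4.png",cv2.resize(f[120:320,160:360],(800,800))[:600])
print(robot.state()["eef_pos"])
E
```

```text
[581.58300806  37.28640989 149.18402785] [ 3.86929387e-04  6.72436049e-02  9.97736503e-01 -1.37339748e-04]
collar ellipse ((575.0243530273438, 40.89790725708008), (50.14605712890625, 63.008731842041016), 169.56224060058594) z 89.18963866596457
slot [256 210  13  10  94] ((583.793701171875, 38.7620849609375), (8.76084041595459, 6.979629993438721), 82.3636474609375)
209 148
[{"ax": -0.0002, "ay": 0.0008, "az": -0.0037, "dx": 0.0006, "dy": 0.0024, "dz": -0.0008}]
[581.50312353  37.49130238 149.07618933]
```

View pics/w4.png

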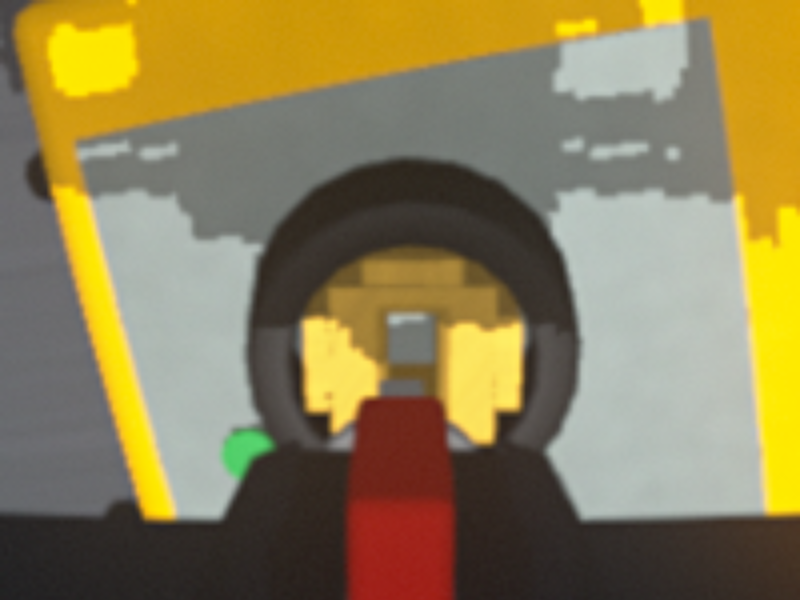

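```bash
cat >> lock2.py <<'E'
if len(sys.argv)>2:
    for nm,zp,pts in (("brass",91,[(300,345),(525,345)]),("slot",91,[(386,318),(436,318),(386,360),(434,360)]),("blade",116,[(382,385),(428,385)]),("grip",149.5,[(348,498),(455,498)]),("gripfront",149.5,[(361,400),(443,400)])):
        print(nm,onplane(np.array(pts,float)/4-.4+[160,120],zp)[:,:2].round(1).tolist())
E
python3 lock2.py x y|tail -5
```

```text
brass [[574.4, 20.5], [579.8, 60.7]]
slot [[571.4, 36.5], [572.6, 45.4], [579.3, 35.4], [580.4, 44.0]]
blade [[574.7, 35.7], [575.7, 43.0]]
grip [[577.9, 31.1], [579.8, 45.4]]
gripfront [[564.1, 34.9], [565.5, 45.5]]
```

The held key shows at column 403 in the crop, in line with the slot angle. The slot is centred at about 411, so the key needs roughly +1.4 mm sideways before I lower it.

jog_arm --plan '[{"ax": 0, "ay": 0, "az": 0, "dx": 0, "dy": 0.0014, "dz": 0.006, "fingers": 0}, {"ax": 0, "ay": 0, "az": 0, "dx": 0, "dy": 0, "dz": 0.008, "fingers": 0}, {"ax": 0, "ay": 0, "az": 0, "dx": 0, "dy": 0, "dz": 0.006, "fingers": 0}, {"ax": 0, "ay": 0, "az": 0, "dx": 0, "dy": 0, "dz": 0, "fingers": 0}, {"ax": 0, "ay": 0, "az": 0, "dx": 0, "dy": 0, "dz": 0.003, "fingers": 0}, {"ax": 0, "ay": 0, "az": 0, "dx": 0, "dy": 0, "dz": 0.003, "fingers": 0}, {"ax": 0, "ay": 0, "az": 0, "dx": 0, "dy": 0, "dz": 0.002, "fingers": 0}, {"ax": 0, "ay": 0, "az": 0, "dx": 0, "dy": 0, "dz": 0, "fingers": 0}]'

```text
time_s: 11.92
eef_pos: [581.3, 40.0, 120.3]
tcp_rot: [-0.0, 0.067, 0.998, 0.0]
wrist_force: [-0.8, -0.5, -0.2]
opening: 12.0
gripper_force: 30.0
```

No contact force with the tip below the face, so it's in the slot. Continuing down.

jog_arm --plan '[{"ax": 0, "ay": 0, "az": 0, "dx": 0, "dy": 0, "dz": 0.004, "fingers": 0}, {"ax": 0, "ay": 0, "az": 0, "dx": 0, "dy": 0, "dz": 0.004, "fingers": 0}, {"ax": 0, "ay": 0, "az": 0, "dx": 0, "dy": 0, "dz": 0.004, "fingers": 0}, {"ax": 0, "ay": 0, "az": 0, "dx": 0, "dy": 0, "dz": 0.004, "fingers": 0}, {"ax": 0, "ay": 0, "az": 0, "dx": 0, "dy": 0, "dz": 0.003, "fingers": 0}, {"ax": 0, "ay": 0, "az": 0, "dx": 0, "dy": 0, "dz": 0, "fingers": 0}, {"ax": 0, "ay": 0, "az": 0, "dx": 0, "dy": 0, "dz": 0, "fingers": 0}]'

```text
time_s: 12.5
eef_pos: [581.5, 40.0, 101.5]
tcp_rot: [-0.0, 0.067, 0.998, 0.0]
wrist_force: [-0.1, -0.0, -1.1]
opening: 11.9
gripper_force: 30.0
```

```bash
python3 -c "
from h import *
robot.read_camera('wrist'); s=robot.state(); print(s['eef_pos'],s['wrist_force'],s['torque'])"
```

```text
[581.58025138  39.9488684  101.78043046] [-0.28101093  0.83765215 -1.16038592] [0.05412551 0.03360924 0.03251873]
```

jog_arm --plan '[{"ax": 0, "ay": 0, "az": 0, "dx": 0, "dy": 0, "dz": 0.002, "fingers": 0}, {"ax": 0, "ay": 0, "az": 0, "dx": 0, "dy": 0, "dz": 0.0015, "fingers": 0}, {"ax": 0, "ay": 0, "az": 0, "dx": 0, "dy": 0, "dz": 0.001, "fingers": 0}, {"ax": 0, "ay": 0, "az": 0, "dx": 0, "dy": 0, "dz": 0, "fingers": 0}, {"ax": 0, "ay": 0, "az": 0, "dx": 0, "dy": 0, "dz": 0, "fingers": 0}]'

```text
time_s: 12.97
eef_pos: [581.6, 40.0, 97.9]
tcp_rot: [0.0, 0.067, 0.998, -0.0]
wrist_force: [-1.7, -0.6, 5.0]
opening: 11.9
gripper_force: 30.0
```

jog_arm --plan '[{"ax": 0, "ay": 0, "az": 0.1, "dx": 0, "dy": 0, "dz": 0.0005, "fingers": 0}, {"ax": 0, "ay": 0, "az": 0.115, "dx": 0, "dy": 0, "dz": 0, "fingers": 0}, {"ax": 0, "ay": 0, "az": 0.115, "dx": 0, "dy": 0, "dz": 0, "fingers": 0}, {"ax": 0, "ay": 0, "az": 0.115, "dx": 0, "dy": 0, "dz": 0, "fingers": 0}, {"ax": 0, "ay": 0, "az": 0.115, "dx": 0, "dy": 0, "dz": 0, "fingers": 0}, {"ax": 0, "ay": 0, "az": 0.115, "dx": 0, "dy": 0, "dz": 0, "fingers": 0}, {"ax": 0, "ay": 0, "az": 0.1, "dx": 0, "dy": 0, "dz": 0, "fingers": 0}, {"ax": 0, "ay": 0, "az": 0, "dx": 0, "dy": 0, "dz": 0, "fingers": 0}]'

```text
time_s: 13.63
eef_pos: [582.1, 39.6, 97.9]
tcp_rot: [0.001, 0.441, 0.897, 0.0]
wrist_force: [-2.0, -1.3, 7.5]
opening: 11.7
gripper_force: 30.0
```

```bash
cat > st.py <<'E'
from go import *
s=robot.state(); y=pose(s)[1].as_matrix()[:,1]; print(s['eef_pos'],s['wrist_force'],s['torque'],"yaw",np.degrees(np.arctan2(y[1],y[0])),"joint est",np.radians(93.3)-np.arctan2(y[1],y[0]))
E
python3 st.py
```

```text
[582.11714231  39.57335978  97.91937781] [-1.99333449 -1.29224819  7.46240823] [-0.2965141   0.29141421  0.00107281] yaw 37.64737571819985 joint est 0.9713215310927572
```

jog_arm --plan '[{"ax": 0, "ay": 0, "az": 0.08, "dx": 0, "dy": 0, "dz": 0, "fingers": 0}, {"ax": 0, "ay": 0, "az": 0.08, "dx": 0, "dy": 0, "dz": 0, "fingers": 0}, {"ax": 0, "ay": 0, "az": 0.06, "dx": 0, "dy": 0, "dz": 0, "fingers": 0}, {"ax": 0, "ay": 0, "az": 0, "dx": 0, "dy": 0, "dz": 0, "fingers": 0}, {"ax": 0, "ay": 0, "az": 0, "dx": 0, "dy": 0, "dz": 0, "fingers": 0}]'

```text
time_s: 14.05
eef_pos: [582.1, 39.5, 97.9]
tcp_rot: [0.001, 0.535, 0.845, 0.0]
wrist_force: [-1.4, -0.6, 7.7]
opening: 11.6
gripper_force: 30.0
```

```bash
python3 st.py
```

```text
[582.08802788  39.53568097  97.92761472] [-1.39152286 -0.57024823  7.65363209] [-0.38857178  0.34775476 -0.04518816] yaw 25.3288580918586 joint est 1.1863202226373686
```

jog_arm --plan '[{"ax": 0, "ay": 0, "az": 0.05, "dx": 0, "dy": 0, "dz": 0, "fingers": 0}, {"ax": 0, "ay": 0, "az": 0.05, "dx": 0, "dy": 0, "dz": 0, "fingers": 0}, {"ax": 0, "ay": 0, "az": 0.03, "dx": 0, "dy": 0, "dz": 0, "fingers": 0}, {"ax": 0, "ay": 0, "az": 0, "dx": 0, "dy": 0, "dz": 0, "fingers": 0}, {"ax": 0, "ay": 0, "az": 0, "dx": 0, "dy": 0, "dz": 0, "fingers": 0}]'

```text
time_s: 14.47
eef_pos: [582.0, 39.6, 97.9]
tcp_rot: [0.001, 0.588, 0.809, 0.0]
wrist_force: [-1.9, -0.8, 7.9]
opening: 11.8
gripper_force: 30.0
```

```bash
python3 st.py
```

```text
[582.02849278  39.60888837  97.91263158] [-1.92181194 -0.82898453  7.92936461] [-0.29019588  0.34177216  0.40629117] yaw 17.9517945464586 joint est 1.3150742706334446
```

Torque jumped to 0.4 N m, so it's at the stop. I'll give a small extra push, then release and retreat.

jog_arm --plan '[{"ax": 0, "ay": 0, "az": 0.04, "dx": 0, "dy": 0, "dz": 0, "fingers": 0}, {"ax": 0, "ay": 0, "az": 0, "dx": 0, "dy": 0, "dz": 0, "fingers": 0}, {"ax": 0, "ay": 0, "az": -0.04, "dx": 0, "dy": 0, "dz": 0, "fingers": 0}, {"ax": 0, "ay": 0, "az": 0, "dx": 0, "dy": 0, "dz": 0, "fingers": 40}, {"ax": 0, "ay": 0, "az": 0, "dx": 0, "dy": 0, "dz": 0, "fingers": 40}, {"ax": 0, "ay": 0, "az": 0, "dx": 0, "dy": 0, "dz": 0, "fingers": 40}, {"ax": 0, "ay": 0, "az": 0, "dx": 0, "dy": 0, "dz": 0, "fingers": 40}]'

```text
time_s: 15.05
eef_pos: [581.4, 40.0, 96.5]
tcp_rot: [-0.0, 0.589, 0.808, -0.0]
wrist_force: [0.3, 1.1, 0.2]
opening: 35.0
gripper_force: 0.0
```

jog_arm --plan '[{"ax": 0, "ay": 0, "az": 0, "dx": 0, "dy": 0, "dz": -0.01, "fingers": 40}, {"ax": 0, "ay": 0, "az": 0, "dx": 0, "dy": 0, "dz": -0.03, "fingers": 40}, {"ax": 0, "ay": 0, "az": 0, "dx": 0, "dy": 0, "dz": -0.04, "fingers": 40}, {"ax": 0, "ay": 0, "az": 0, "dx": 0, "dy": 0, "dz": -0.04, "fingers": 40}, {"ax": 0, "ay": 0, "az": 0, "dx": 0.02, "dy": -0.03, "dz": 0, "fingers": 40}, {"ax": 0, "ay": 0, "az": 0, "dx": 0.02, "dy": -0.03, "dz": 0, "fingers": 40}, {"ax": 0, "ay": 0, "az": 0, "dx": 0.02, "dy": -0.03, "dz": 0, "fingers": 40}, {"ax": 0, "ay": 0, "az": 0, "dx": 0, "dy": 0, "dz": 0, "fingers": 40}]'

```text
time_s: 15.72
eef_pos: [472.3, 71.1, 217.0]
tcp_rot: [-0.001, 0.588, 0.809, -0.001]
wrist_force: [0.1, -0.4, 0.8]
opening: 35.3
gripper_force: 0.0
```

```bash
python3 scr.py
python3 - <<'E'
from h import *
w=robot.read_camera("wrist"); P=fishcloud(w); cv2.imwrite("pics/wf.png",w["frame"])
s=robot.read_camera("scene"); Q=cloud(s)
t=robot.read_camera("top"); U=cloud(t)
for n,p,C in (("wrist",w,P),("scene",s,Q),("top",t,U)):
    hsv=cv2.cvtColor(p["frame"],cv2.COLOR_BGR2HSV); H,S=hsv[...,0],hsv[...,1]; x,y,z=C.transpose(2,0,1)
    k=(np.hypot(x-582,y-40)<35)&((H<8)|(H>172))&(S>110)&(z>95)
    if k.sum()>4:
        tt=k&(z>np.percentile(z[k],90)-5); print(n,k.sum(),"ztop",np.percentile(z[k],[50,95]),cv2.minAreaRect(C[tt][:,:2].astype(np.float32)))
a=cv2.resize(w["frame"],(512,384)); b=cv2.resize(s["frame"][90:320,130:430],(512,392))
cv2.imwrite("pics/fin.png",cv2.resize(np.hstack([a,b[:384]]),(800,300)))
E
```

```text
[472.32632879  71.13836491 216.99148187] 35.31992374163742 [ 0.14370065 -0.43232088  0.79971675] [-118.10537045  -84.00183729  216.99148187]
scene 2591 angle 61.00522166528864
top 317 angle 60.95288641363245
wrist 240 ztop [113.55305331 127.02703191] ((575.1287841796875, 53.592018127441406), (11.976034164428711, 4.2118330001831055), 31.329265594482422)
scene 110 ztop [121.91500058 130.78314538] ((582.9520263671875, 40.70082092285156), (12.895201683044434, 32.045440673828125), 18.422277450561523)
```

View pics/fin.png

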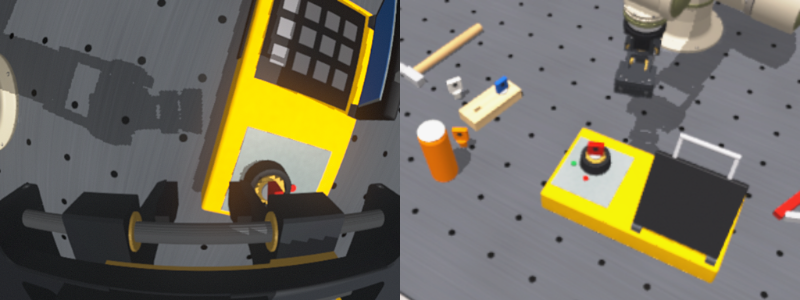

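The final picture shows the screen open, with the key seated and turned and nothing else disturbed. The screen measures about 61°, the key top about 130 mm (129 when home), and the key angle about 1.31 rad, which is the stop plus play. Handing in.

```bash
python3 -c "
from bench import robot
print(robot.close_job())"
```

```text
the job is handed in; nothing more can be done
None
```

I've handed the job in: the screen stands open at about 61°, and the red key is fully home in the switch, turned clockwise to the stop and left in, with the blue key and the other things on the bench left alone.

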